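# Set the picture stand's leg to its mark and shut the cam lever

### The job

Get the second-hand picture stand ready for the sale table: take its sliding leg by the aluminium crossbar, pull it out until the crossbar lines up with the red pointer, and, holding the leg on that mark all the while, swing the green cam lever fully shut against the collar. A spring keeps pulling the leg back in, so finish while still holding the leg at the mark with the lever shut; do not let go. Leave the crockery around it where it stands.

Things in the scene. Friction and masses are not known exactly. Their poses are not given: they have to be found in the camera images.
- stand: Picture stand lying in a plywood cradle (board 170 x 370 x 12 mm) fixed to the table; it never moves. Origin at table height under the leg's axis, below the crossbar's place when the leg is fully in. Its y axis is the direction in which the leg pulls out (horizontal), x points to the lever's side, z up. The leg's axis is 55 mm above the table.
- leg: Sliding leg with its crossbar, an aluminium bar across it to hold it by: 12 mm thick (y), 26 mm tall (65 to 91 mm above the table), from x = -60 to +135 mm. Origin above the leg's axis, at the bar's mid height and mid thickness; axes as the stand's. Slides with the leg along y only, 0 (start) to 115 mm. A spring pulls it back with 4 to 5.5 N, also when the lever is shut.
- lever (a joint): Green cam lever, rad: 0 = shut (upright against the collar), 0.6 to 0.85 at the start (leaning out to +x), stop at 1.1. Stays where left; takes about 0.12 N m to turn. It rides along on the leg. Flat plate 80 mm long, 6 mm thick, 27 mm wide along y, from 36 to 9 mm behind (-y of) the crossbar's mid thickness. When shut its outer face is at crossbar x = 36 mm, its top 110 mm high.
- lever_tip (a point): Middle of the lever's free end, 80 mm from its hinge.
- mark (a point): Red upright pointer that marks the length: blade 4 mm thick along y, 14 mm along x, fixed to the cradle 80 mm to the -x side of the leg's axis, beside the crossbar's short end. The point is at mid thickness, 78 mm above the table. On the mark = crossbar's mid thickness (black line on its short end) at this point's y in the stand's frame, 50 to 90 mm out.
- mug: Blue ceramic mug, 80 mm wide, 90 mm tall; bystander. Origin at the centre of its underside.
- vase: Terracotta vase, 84 mm wide, 130 mm tall; bystander. Origin at the centre of its underside.
- bowl: White bowl, 130 mm wide, 50 mm tall; bystander. Origin at the centre of its underside.
- bar_grip (a point): A good place to pinch the crossbar across its 12 mm: mid height, mid thickness, 120 mm along +x from the crossbar's origin, 15 mm short of its end and outside the open lever. Free space below it. From here, lightly pinching fingers can slide along the bar towards the leg: the one behind (-y) the bar then meets the lever's outer face and pushes it shut.
- lever_hinge (a point): Middle of the lever's hinge line, which runs parallel to the stand's y: 30 mm along +x and 22.5 mm along -y from the crossbar's origin, 30 mm above the table.

How it is judged:
By the outcome, as a careful person would: the job done as asked, in the order asked, and still so for the second after the job is handed in, while the arm keeps its last pose, push and grip.
It also fails if it takes over 38 s, if anything falls off the work surface, if the arm or the gripper's body presses on something with over 40 N, if the wrist force passes 120 N, or if a joint passes its speed limit or range.

### The arm

A 6-joint arm with a two-finger parallel gripper is mounted at the origin on the work surface. World frame = base frame: x ahead of the robot, y to its left, z up, the work surface at z = 0. Lengths are in m, angles in rad, forces in N, time in s.
With the tool pointing down it reaches from about 0.375 to 0.9 m from the base axis. Payload 3.1 kg.
Tool frame: the origin (TCP) lies on the centre line of the jaws, within the pads' length; the fingertips stand 11 mm ahead of it and the grasp point (between the pads) lies 8 mm behind it; z points along the fingers, y is the direction in which the jaws open and shut (so a half turn about z gives the same grasp; the last joint's range is limited). The gripper opens to 87 mm and grips with 3 to 60 N. Pads are 19 mm wide; open, the fingers measure 117 mm over their backs; the gripper's body (75 mm by 190 mm) begins 51 mm behind the grasp point.
Start: joints at [0.973, 0.527, 1.433, -0, 1.181, -0.178], TCP at [0.255, 0.571, 0.234] pointing down, gripper open.
Joint ranges: [-3.08, 3.08], [-0.75, 2.2], [0.22, 2.44], [-1.43, 4.57], [0, 2.65], [-2.85, 2.85]. Speed limits (rad/s): [2.79, 2.79, 3.14, 3.14, 3.14, 3.14].

### API

Orientations are given as a rotation vector (axis times angle).
In Python, from bench import get_state, eyes, workorder gives the robot as it stands. The module is installed in compiled form; this text tells all that it offers.
- The arm moves only by the tool step_arm, never from a script. Its argument "increments" is a list of rows, each an object of numbers: "rx", "ry", "rz": the turn, a rotation vector about the world's x, y, z in degrees; "tx", "ty", "tz": the shift along the world's x, y, z in m; "claw": the closure, from 0 (fully open) to 1 (shut). In form: [{"rx": .., "ry": .., "rz": .., "tx": .., "ty": .., "tz": .., "claw": ..}, ...]. A call has 1 to 10 rows; each row is the pose to reach, as a shift and turn from the pose commanded when the call began; what a row does not reach only later rows make up. A row lasts 1/12 s, in which the tool goes at most 41.7 mm and 7.16 degrees, less where a joint would pass 70% of its speed; a pose out of reach is approached as far as the arm can. A call with a gripper value outside its range is refused whole. The fingers move at their own pace and stop on an object; the grip force is fixed at half the most. Time passes only in rows, so rows that repeat a pose let the fingers close. It gives the time, the measured TCP pose, the force and the opening at its end, in the units of the state.
- get_state(): the state, without advancing time (a new reading comes with each control period).
- eyes.capture(name): name is "scene" or "side" or "wrist"; returns (picture, depth): 480x640x3 uint8, red, green, blue; 480x640 float32, m along the optical axis (not along the pixel's ray), 0 where there is no reading.
- eyes.calibration(name): a dict with "intrinsics" (3x3 intrinsics, pixels), "pose" (4x4, takes a point from camera to world coordinates); the wrist camera has in their place "tool_from_camera" (4x4, takes a point from camera to tool coordinates, whose origin is the TCP and whose axes are the flange's). Camera axes: x right, y down, z forward; pixel columns grow to the right and rows downward; lengths in m; the calibration is good to about 2 mm. A picture is of the moment at which its call begins: read the wrist's pose just before it. calibration takes no time and is no camera call.
- workorder.sign_off(): hands the job in, once; it reports no verdict.
The state is a dict: "time": time; "joint_pos": joint angles; "qvel": joint speeds; "joint_efforts": joint torques, N m; "ee_pos": TCP position; "orientation": TCP orientation; "ft_force": force on the tool from outside, world axes, zero at the start; "torque": the same for the moment, N m; "opening": finger opening in m.
Only numpy, scipy, OpenCV 4.12 (cv2) and the standard library are available. Lean on these libraries where they do the work, as an engineer would, in place of code of your own. Each camera call takes 0.05 s, during which the arm holds its last target.

## Working session

There is one attempt and no reset: what is moved stays moved. The work goes in short steps, Python scripts to look and compute and a tool call to move; the robot and the scene stay as the last step left them, time stands still between calls to the robot, and variables do not carry over. Pictures are saved under pics/ and viewed, and the job is handed in when it is done.

Besides the shell and the picture viewer there is one more tool, called after "Emit:" as name([rows], argument=value, ...), one row to a line, values as JSON. step_arm: Moves the arm, as the interface text tells. Its arguments: {"type":"object","properties":{"increments":{"type":"array","items":{"type":"object","properties":{"rx":{"type":"number"},"ry":{"type":"number"},"rz":{"type":"number"},"tx":{"type":"number"},"ty":{"type":"number"},"tz":{"type":"number"},"claw":{"type":"number"}}}}},"required":["increments"]}

```bash
mkdir -p pics
python3 - <<'E'
from bench import get_state, eyes
import cv2,numpy as np
s=get_state();print({k:np.round(v,3) for k,v in s.items()})
for n in("scene","side"):
    c=eyes.calibration(n);print(n,np.round(c["intrinsics"],1).tolist(),np.round(c["pose"],3).tolist())
    p,d=eyes.capture(n);cv2.imwrite(f"pics/{n}0.png",p[:,:,::-1]);np.savez(f"{n}0.npz",p=p,d=d)
print(np.round(eyes.calibration("wrist")["tool_from_camera"],3).tolist())
E
```

```text
{'time': np.float64(0.0), 'joint_pos': array([ 0.973,  0.529,  1.434,  0.   ,  1.181, -0.178]), 'qvel': array([-0.001,  0.001,  0.   , -0.   , -0.   , -0.001]), 'joint_efforts': array([ -0.   , -44.004, -17.66 ,   0.063,   0.058,  -0.   ]), 'ee_pos': array([0.254, 0.57 , 0.233]), 'orientation': array([-6.540e-01, -3.072e+00,  3.000e-03]), 'ft_force': array([-0.535,  0.355, -0.864]), 'torque': array([0.044, 0.024, 0.007]), 'opening': np.float64(0.087)}
scene [[571.7, 0.0, 319.2], [0.0, 571.7, 239.5], [0.0, 0.0, 1.0]] [[-0.035, 0.759, -0.65, 1.467], [0.999, 0.036, -0.011, -0.101], [0.015, -0.65, -0.759, 1.155], [0.0, 0.0, 0.0, 1.0]]
side [[453.0, 0.0, 325.7], [0.0, 453.0, 240.8], [0.0, 0.0, 1.0]] [[0.647, -0.413, 0.641, -0.126], [-0.762, -0.329, 0.558, -0.727], [-0.02, -0.849, -0.527, 0.649], [0.0, 0.0, 0.0, 1.0]]
[[0.0, -0.966, -0.257, 0.07], [1.0, 0.0, 0.0, 0.0], [-0.0, -0.257, 0.966, -0.151], [0.0, 0.0, 0.0, 1.0]]
```

View pics/scene0.png

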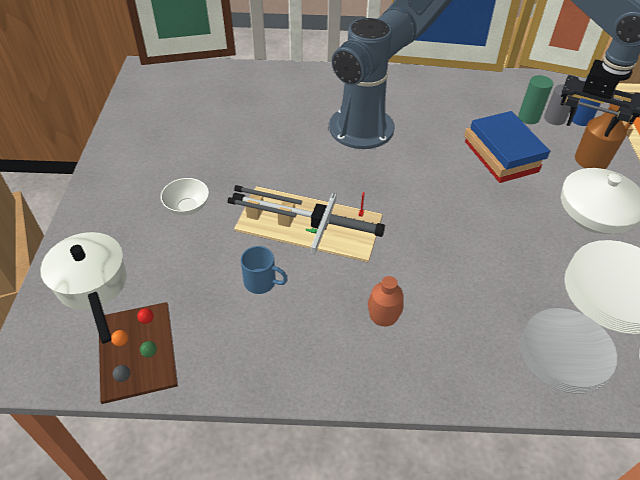

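View pics/side0.png

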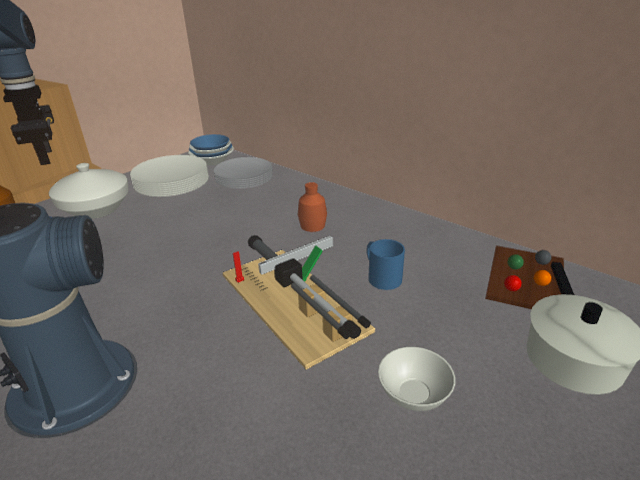

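The bar runs from about (333,197) to (315,248) in the scene view, with the pointer at (362,205). The leg pulls out towards world +y, and the mug and vase are beyond the bar's long end. I'll zoom in next.

Run:
```python
import cv2,numpy as np
for n,(x0,x1,y0,y1) in dict(scene=(220,400,170,270),side=(215,385,220,370)).items():
    p=np.load(f"{n}0.npz")["p"][y0:y1,x0:x1,::-1]
    cv2.imwrite(f"pics/{n}0z.png",cv2.resize(p,None,fx=4,fy=4,interpolation=cv2.INTER_CUBIC))
```

```text
(no output)
```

View pics/scene0z.png

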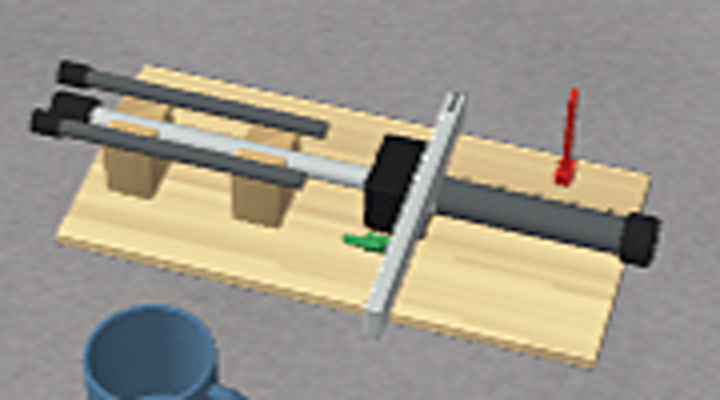

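View pics/side0z.png

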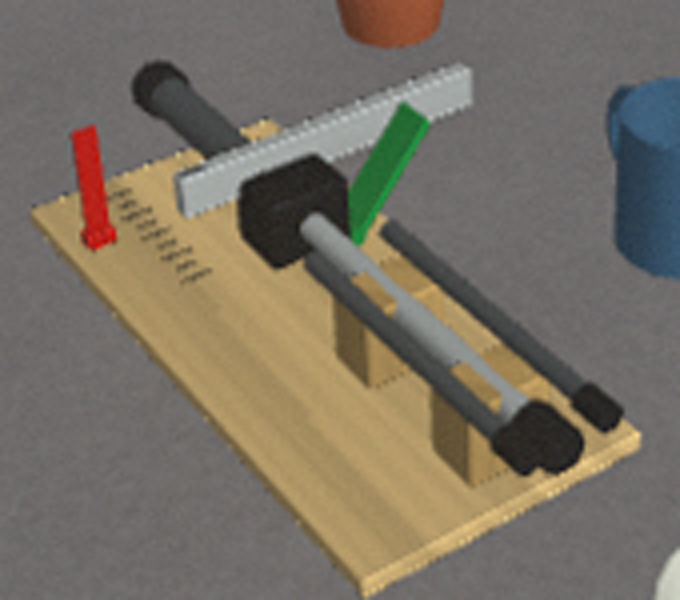

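```bash
cat > h.py <<'E'
import numpy as np,cv2
from bench import eyes,get_state
from scipy.spatial.transform import Rotation as R
def cal(n,st=None):
    c=eyes.calibration(n);K=np.array(c["intrinsics"])
    if n!="wrist": return K,np.array(c["pose"])
    T=np.eye(4);T[:3,:3]=R.from_rotvec(st["orientation"]).as_matrix();T[:3,3]=st["ee_pos"]
    return K,T@np.array(c["tool_from_camera"])
def rays(C,uv):
    K,T=C;uv=np.atleast_2d(np.array(uv,float));d=np.c_[uv,np.ones(len(uv))]@np.linalg.inv(K).T
    return T[:3,3],d@T[:3,:3].T
def plane(C,uv,z):
    o,d=rays(C,uv);return o+d*((z-o[2])/d[:,2])[:,None]
def tri(cs,uvs):
    A=[];b=[]
    for C,uv in zip(cs,uvs):
        o,d=rays(C,uv);d=d[0]/np.linalg.norm(d[0]);P=np.eye(3)-np.outer(d,d);A.append(P);b.append(P@o)
    x=np.linalg.lstsq(np.vstack(A),np.hstack(b),rcond=None)[0]
    return x,[float(np.linalg.norm(P@x-q)) for P,q in zip(A,b)]
def cloud(C,d):
    v,u=np.mgrid[:480,:640];o,r=rays(C,np.c_[u.ravel(),v.ravel()]);return (o+r*d.ravel()[:,None]).reshape(480,640,3)
def proj(C,X):
    K,T=C;p=(np.atleast_2d(X)-T[:3,3])@T[:3,:3]@K.T;return p[:,:2]/p[:,2:]
E
python3 - <<'E'
from h import *
S,D=cal("scene"),cal("side")
z=lambda u,v:(220+u/4-.375,170+v/4-.375)
w=lambda u,v:(215+u/4-.375,220+v/4-.375)
for n,a,b in [("c-x,-y?",z(148,66),w(365,590)),("c-x+y",z(650,176),w(35,212)),("c+x+y",z(594,365-8),w(265,122)),("c+x-y",z(58,238),w(640,435)),
 ("bar short top",z(457,96),w(183,177)),("bar long top",z(377,306),w(465,70)),("mark top",z(574,92),w(84,128)),("mark base",z(564,180),w(100,240)),("lever tip",z(348,238),w(415,112))]:
    x,e=tri([S,D],[a,b]);print(n,np.round(x,4),np.round(e,4))
for n,C in (("scene",S),("side",D)):
    f=np.load(n+"0.npz");P=cloud(C,f["d"]);h=cv2.cvtColor(f["p"],cv2.COLOR_RGB2HSV)
    g={"green":(h[...,0]>45)&(h[...,0]<80)&(h[...,1]>120),"red":((h[...,0]<5)|(h[...,0]>175))&(h[...,1]>180),"blue":(h[...,0]>98)&(h[...,0]<112)&(h[...,1]>110),"terra":(h[...,0]>3)&(h[...,0]<12)&(h[...,1]>120)}
    near=(abs(P[...,0]-.55)<.3)&(abs(P[...,1]+.1)<.3)
    g["bar"]=(h[...,1]<40)&(P[...,2]>.07)&(P[...,2]<.1)&(h[...,2]>140)
    for k,m in g.items():
        m=m&near&(P[...,2]>.003);q=P[m]
        if len(q):print(n,k,len(q),np.round(q.min(0),3),np.round(q.max(0),3),np.round(q.mean(0),3))
E
```

```text
c-x,-y? [ 0.2922 -0.3052  0.0067] [0.0015 0.0015]
c-x+y [0.3854 0.051  0.0092] [0.0014 0.0014]
c+x+y [0.5445 0.0109 0.0086] [0.0008 0.0008]
c+x-y [ 0.4582 -0.3461  0.0069] [0.0005 0.0005]
bar short top [ 0.3936 -0.0838  0.0886] [0.0006 0.0006]
bar long top [ 0.5764 -0.1302  0.0877] [0.0018 0.0018]
mark top [ 0.3891 -0.0069  0.0915] [0.0007 0.0007]
mark base [ 0.3908 -0.0063  0.0103] [0.0011 0.0011]
lever tip [ 0.5203 -0.1461  0.0901] [0.0035 0.0035]
scene green 30 [ 0.471 -0.151  0.033] [ 0.531 -0.127  0.092] [ 0.512 -0.137  0.075]
scene red 45 [ 0.382 -0.013  0.015] [ 0.403 -0.002  0.094] [ 0.396 -0.008  0.047]
scene blue 1320 [ 0.415 -0.363  0.003] [0.663 0.013 0.096] [ 0.624 -0.257  0.053]
scene terra 1320 [ 0.377 -0.014  0.004] [0.749 0.082 0.136] [0.724 0.04  0.079]
scene bar 250 [ 0.396 -0.136  0.071] [ 0.583 -0.08   0.098] [ 0.5  -0.11  0.09]
side green 278 [ 0.468 -0.152  0.009] [ 0.524 -0.118  0.091] [ 0.497 -0.137  0.061]
side red 170 [ 0.378 -0.014  0.01 ] [0.42  0.023 0.09 ] [ 0.389 -0.008  0.049]
side blue 1370 [ 0.576 -0.303  0.003] [ 0.659 -0.195  0.091] [ 0.609 -0.27   0.055]
side terra 1056 [ 0.379 -0.014  0.003] [0.729 0.068 0.131] [0.678 0.026 0.065]
side bar 594 [ 0.388 -0.136  0.07 ] [ 0.578 -0.083  0.093] [ 0.481 -0.111  0.083]
```

Emit:
step_arm([
  {"tx": 0.113, "ty": -0.319, "tz": 0.02, "rz": 5},
  {"tx": 0.113, "ty": -0.319, "tz": 0.02, "rz": 5},
  {"tx": 0.113, "ty": -0.319, "tz": 0.02, "rz": 5},
  {"tx": 0.113, "ty": -0.319, "tz": 0.02, "rz": 5},
  {"tx": 0.113, "ty": -0.319, "tz": 0.02, "rz": 5},
  {"tx": 0.113, "ty": -0.319, "tz": 0.02, "rz": 5},
  {"tx": 0.113, "ty": -0.319, "tz": 0.02, "rz": 5},
  {"tx": 0.113, "ty": -0.319, "tz": 0.02, "rz": 5},
  {"tx": 0.113, "ty": -0.319, "tz": 0.02, "rz": 5},
])

```text
validation failed for argument at $.in...
```

Emit:
step_arm([
  {"rx": 0, "ry": 0, "rz": 5, "tx": 0.113, "ty": -0.319, "tz": 0.02, "claw": 0},
  {"rx": 0, "ry": 0, "rz": 5, "tx": 0.113, "ty": -0.319, "tz": 0.02, "claw": 0},
  {"rx": 0, "ry": 0, "rz": 5, "tx": 0.113, "ty": -0.319, "tz": 0.02, "claw": 0},
  {"rx": 0, "ry": 0, "rz": 5, "tx": 0.113, "ty": -0.319, "tz": 0.02, "claw": 0},
  {"rx": 0, "ry": 0, "rz": 5, "tx": 0.113, "ty": -0.319, "tz": 0.02, "claw": 0},
  {"rx": 0, "ry": 0, "rz": 5, "tx": 0.113, "ty": -0.319, "tz": 0.02, "claw": 0},
  {"rx": 0, "ry": 0, "rz": 5, "tx": 0.113, "ty": -0.319, "tz": 0.02, "claw": 0},
  {"rx": 0, "ry": 0, "rz": 5, "tx": 0.113, "ty": -0.319, "tz": 0.02, "claw": 0},
  {"rx": 0, "ry": 0, "rz": 5, "tx": 0.113, "ty": -0.319, "tz": 0.02, "claw": 0},
])

```text
time: 0.85
ee_pos: [0.3694, 0.2468, 0.2537]
orientation: [0.528, 3.096, -0.004]
ft_force: [-0.7, -0.5, -0.1]
opening: 0.0869
```

Emit:
step_arm([
  {"rx": 0, "ry": 0, "rz": 5, "tx": 0.112, "ty": -0.316, "tz": 0, "claw": 0},
  {"rx": 0, "ry": 0, "rz": 5, "tx": 0.112, "ty": -0.316, "tz": 0, "claw": 0},
  {"rx": 0, "ry": 0, "rz": 5, "tx": 0.112, "ty": -0.316, "tz": 0, "claw": 0},
  {"rx": 0, "ry": 0, "rz": 5, "tx": 0.112, "ty": -0.316, "tz": 0, "claw": 0},
  {"rx": 0, "ry": 0, "rz": 5, "tx": 0.112, "ty": -0.316, "tz": 0, "claw": 0},
  {"rx": 0, "ry": 0, "rz": 5, "tx": 0.112, "ty": -0.316, "tz": 0, "claw": 0},
  {"rx": 0, "ry": 0, "rz": 5, "tx": 0.112, "ty": -0.316, "tz": 0, "claw": 0},
  {"rx": 0, "ry": 0, "rz": 5, "tx": 0.112, "ty": -0.316, "tz": 0, "claw": 0},
  {"rx": 0, "ry": 0, "rz": 5, "tx": 0.112, "ty": -0.316, "tz": 0, "claw": 0},
  {"rx": 0, "ry": 0, "rz": 5, "tx": 0.112, "ty": -0.316, "tz": 0, "claw": 0},
])

```text
time: 1.68
ee_pos: [0.4806, -0.0661, 0.2532]
orientation: [-0.391, -3.117, -0.0]
ft_force: [0.3, -0.4, -0.1]
opening: 0.0866
```

Run:
```python
from h import *
s=get_state();p,d=eyes.capture("wrist");np.savez("w1.npz",p=p,d=d,pos=s["ee_pos"],ori=s["orientation"]);cv2.imwrite("pics/w1.png",p[:,:,::-1])
print(s["time"],s["ee_pos"],s["orientation"],s["qvel"].round(3),np.array(eyes.calibration("wrist")["intrinsics"]).round(1).tolist())
```

```text
1.6833 [ 0.48058062 -0.06611255  0.25315897] [-3.90806766e-01 -3.11717533e+00 -4.76104540e-04] [ 0.058 -0.021  0.057  0.018  0.022  0.011] [[380.1, 0.0, 320.4], [0.0, 380.1, 241.2], [0.0, 0.0, 1.0]]
```

View pics/w1.png

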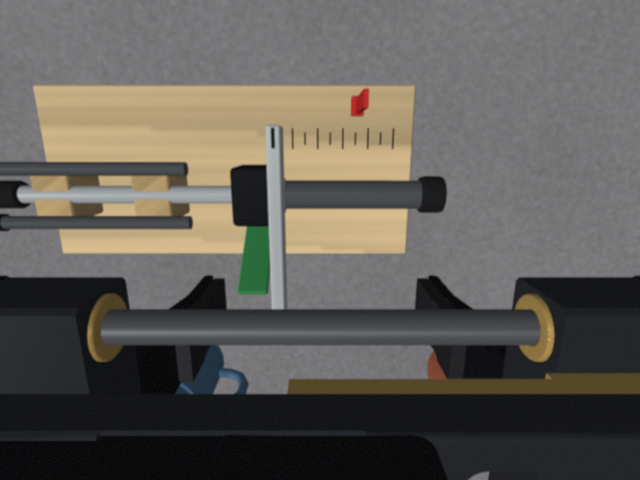

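The wrist view shows the bar from (273,128) to (278,308), the pointer at (360,102) and the green lever at about (255,260). The jaws hide the bar's long end. I'll take a second wrist view for parallax.

Emit:
step_arm([
  {"rx": 0, "ry": 0, "rz": 0, "tx": -0.01, "ty": 0.04, "tz": 0, "claw": 0},
  {"rx": 0, "ry": 0, "rz": 0, "tx": -0.02, "ty": 0.06, "tz": -0.02, "claw": 0},
  {"rx": 0, "ry": 0, "rz": 0, "tx": -0.02, "ty": 0.06, "tz": -0.03, "claw": 0},
  {"rx": 0, "ry": 0, "rz": 0, "tx": -0.02, "ty": 0.06, "tz": -0.03, "claw": 0},
  {"rx": 0, "ry": 0, "rz": 0, "tx": -0.02, "ty": 0.06, "tz": -0.03, "claw": 0},
])

```text
time: 2.15
ee_pos: [0.4588, -0.0025, 0.2234]
orientation: [-0.38, -3.117, -0.0]
ft_force: [-0.2, -0.2, -0.1]
opening: 0.0873
```

Run:
```python
from h import *
s=get_state();p,d=eyes.capture("wrist");np.savez("w2.npz",p=p,d=d,pos=s["ee_pos"],ori=s["orientation"])
print(s["time"],s["ee_pos"],s["orientation"],s["qvel"].round(3))
a=[]
for n,x0,y0 in(("w1",220,80),("w2",180,60)):
    q=np.load(n+".npz")["p"][y0:y0+150,x0:x0+200,::-1];a.append(cv2.resize(q,None,fx=4,fy=4,interpolation=cv2.INTER_CUBIC))
    cv2.imwrite(f"pics/{n}z.png",a[-1])
cv2.imwrite("pics/w2.png",p[:,:,::-1])
```

```text
2.15 [ 0.45875902 -0.00245141  0.22337444] [-3.79569302e-01 -3.11704781e+00 -4.99171556e-04] [-0.022 -0.005 -0.042 -0.001 -0.    -0.003]
```

View pics/w1z.png

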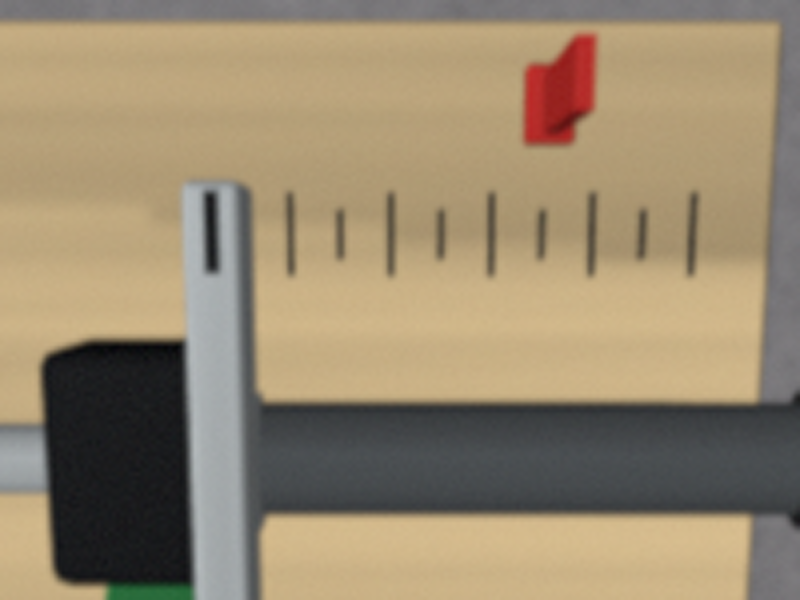

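View pics/w2.png

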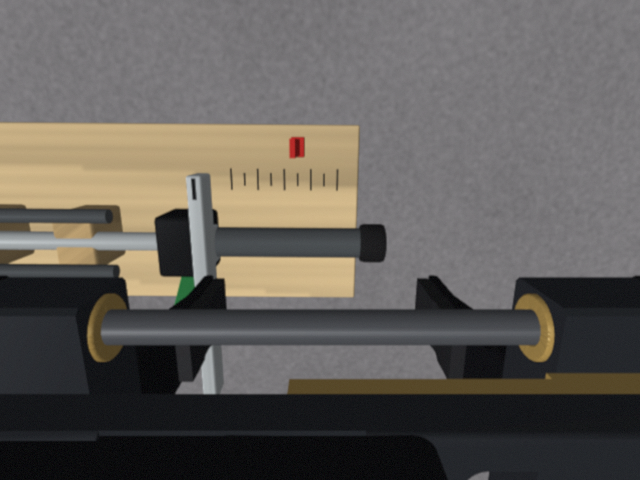

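View pics/w2z.png

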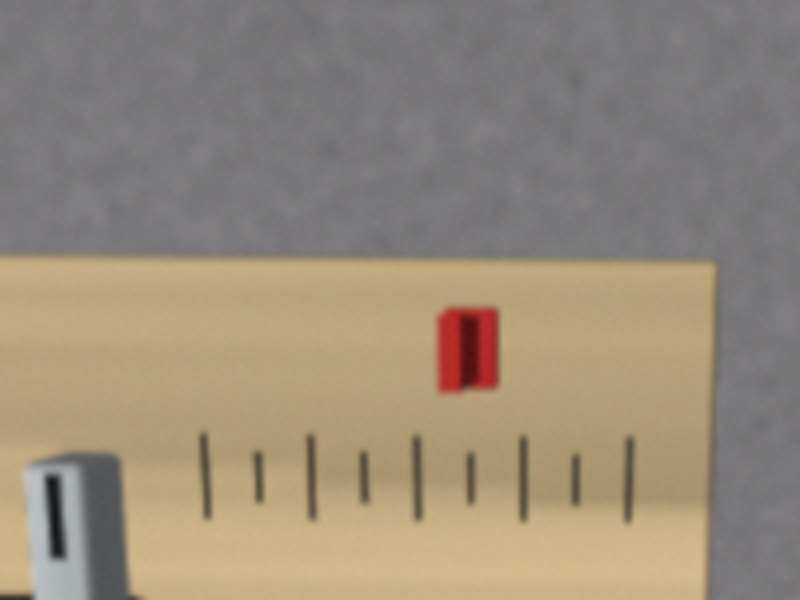

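Run:
```python
from h import *
C=[];F=[]
for n in("w1","w2"):
    f=np.load(n+".npz");F.append(f);C.append(cal("wrist",dict(ee_pos=f["pos"],orientation=f["ori"])))
C+= [cal("scene"),cal("side")]
a=lambda u,v:(220+u/4-.375,80+v/4-.375); b=lambda u,v:(180+u/4-.375,60+v/4-.375)
zz=lambda u,v:(220+u/4-.375,170+v/4-.375)
w=lambda u,v:(215+u/4-.375,220+v/4-.375)
def go(n,p,q):
    x,e=tri(C[:2],[p,q]);print(n,x.round(4),np.round(e,4));return x
L=go("line",a(211,232),b(55,515))
go("line top end",a(210,193),b(51,477))
M=go("mark top",a(585,74),b(451,352)); M2=go("alt",a(585,74),b(488,348))
go("tick1",a(291,234),b(206,476));go("tick9",a(692,234),b(629,478))
# scene/side for all of these
print("proj of L,M scene,side",proj(C[2],np.array([L,M]))," expected mark top",zz(574,92),proj(C[3],np.array([L,M])),w(84,128))
# direction: bar edges & ticks on plane
B=plane(C[0],[a(185,185),a(192,560),a(248,190),a(257,560)],.091);print("bar edges",B.round(4).tolist())
for i,j in((0,1),(2,3)):
    v=B[j]-B[i];print("angle x-axis",np.degrees(np.arctan2(v[1],v[0])))
t=plane(C[0],[a(291,234),a(692,234)],.012);v=t[1]-t[0];print("ticks ang y",np.degrees(np.arctan2(v[1],v[0]))-90,np.linalg.norm(v))
e=plane(C[0],[(37,85.5),(414,85.5),(66,252.5),(405,252.5)],.012)
for i,j in((0,1),(2,3)):
    v=e[j]-e[i];print("board",np.degrees(np.arctan2(v[1],v[0]))-90,np.linalg.norm(v))
yx=np.radians(-14);Y=np.array([-np.sin(yx),np.cos(yx),0]);print("pull",(M-L)@Y,(M2-L)@Y)
```

```text
line [ 0.4016 -0.0849  0.0927] [0. 0.]
line top end [ 0.3947 -0.0828  0.0945] [0.0001 0.0001]
mark top [ 0.3909 -0.0065  0.0897] [0. 0.]
alt [ 0.3904 -0.0018  0.0597] [0.0016 0.0016]
tick1 [ 0.4042 -0.0748  0.0157] [0.0001 0.0001]
tick9 [0.4286 0.0212 0.0147] [0. 0.]
proj of L,M scene,side [[333.26466206 194.80151969]
 [363.01934945 193.81253927]]  expected mark top (363.125, 192.625) [[262.97347135 260.74626582]
 [235.95283366 251.7357111 ]] (235.625, 251.625)
bar edges [[0.3917, -0.0876, 0.091], [0.4644, -0.1075, 0.091], [0.3956, -0.0758, 0.091], [0.4678, -0.0942, 0.091]]
angle x-axis -15.276582738126745
angle x-axis -14.329908646990305
ticks ang y -14.285588109694174 0.09987180733245421
board -14.281683814343452 0.3630069223447769
board -14.295071821298208 0.36481271140989646
pull 0.07352691519545579 0.07788830305682717
```

Emit:
step_arm([
  {"rx": 0, "ry": 0, "rz": 0, "tx": 0.027, "ty": -0.031, "tz": 0, "claw": 0.4},
  {"rx": 0, "ry": 0, "rz": 0, "tx": 0.054, "ty": -0.062, "tz": 0, "claw": 0.4},
  {"rx": 0, "ry": 0, "rz": 0, "tx": 0.082, "ty": -0.093, "tz": -0.01, "claw": 0.4},
  {"rx": 0, "ry": 0, "rz": 0, "tx": 0.109, "ty": -0.1245, "tz": -0.02, "claw": 0.4},
  {"rx": 0, "ry": 0, "rz": 0, "tx": 0.109, "ty": -0.1245, "tz": -0.05, "claw": 0.4},
  {"rx": 0, "ry": 0, "rz": 0, "tx": 0.109, "ty": -0.1245, "tz": -0.08, "claw": 0.4},
  {"rx": 0, "ry": 0, "rz": 0, "tx": 0.109, "ty": -0.1245, "tz": -0.09, "claw": 0.4},
  {"rx": 0, "ry": 0, "rz": 0, "tx": 0.109, "ty": -0.1245, "tz": -0.09, "claw": 0.4},
])

```text
time: 2.87
ee_pos: [0.567, -0.1282, 0.1313]
orientation: [-0.384, -3.112, -0.003]
ft_force: [-0.2, -0.4, 0.4]
opening: 0.0532
```

Run:
```python
from h import *
s=get_state();p,d=eyes.capture("wrist");cv2.imwrite("pics/w3.png",p[:,:,::-1])
print(s["time"],s["ee_pos"],s["orientation"],s["qvel"].round(3),s["opening"],s["ft_force"])
C=cal("wrist",s);o=np.array([.4514,-.0974,.091]);X=np.array([.969,-.247,0])
print(proj(C,[o-.052*X,o+.06*X,o+.12*X,o+.135*X]).round(1))
```

```text
2.8667 [ 0.56696263 -0.12822132  0.13126153] [-3.84442488e-01 -3.11217500e+00 -2.81426480e-03] [ 0.009 -0.058 -0.034 -0.     0.026 -0.001] 0.05321926106088891 [-0.23636138 -0.39105711  0.36107222]
[[ 324.6 -109.2]
 [ 323.1  162.3]
 [ 322.5  276.8]
 [ 322.3  302.9]]
```

View pics/w3.png

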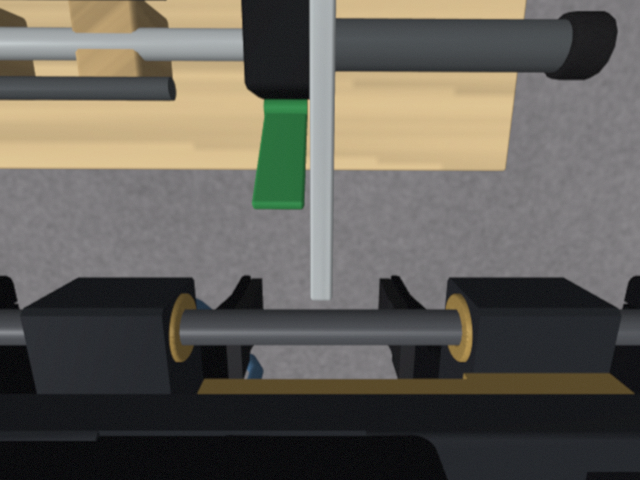

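The bar sits centred between the jaws at column 321, and its end is at row 300 as predicted. Lowering and pinching.

Emit:
step_arm([
  {"rx": 0, "ry": 0, "rz": 0, "tx": 0.0005, "ty": 0.001, "tz": -0.03, "claw": 0.4},
  {"rx": 0, "ry": 0, "rz": 0, "tx": 0.0005, "ty": 0.001, "tz": -0.055, "claw": 0.5},
  {"rx": 0, "ry": 0, "rz": 0, "tx": 0.0005, "ty": 0.001, "tz": -0.062, "claw": 0.6},
  {"rx": 0, "ry": 0, "rz": 0, "tx": 0.0005, "ty": 0.001, "tz": -0.062, "claw": 0.75},
  {"rx": 0, "ry": 0, "rz": 0, "tx": 0.0005, "ty": 0.001, "tz": -0.062, "claw": 0.87},
  {"rx": 0, "ry": 0, "rz": 0, "tx": 0.0005, "ty": 0.001, "tz": -0.062, "claw": 0.87},
  {"rx": 0, "ry": 0, "rz": 0, "tx": 0.0005, "ty": 0.001, "tz": -0.062, "claw": 0.87},
  {"rx": 0, "ry": 0, "rz": 0, "tx": 0.0005, "ty": 0.001, "tz": -0.062, "claw": 0.87},
])

```text
time: 3.58
ee_pos: [0.5701, -0.1281, 0.0731]
orientation: [0.384, 3.115, -0.001]
ft_force: [0.4, -0.2, 0.2]
opening: 0.0154
```

Run:
```python
from h import *
s=get_state();print({k:np.round(v,4) for k,v in s.items()})
```

```text
{'time': np.float64(3.5833), 'joint_pos': array([-0.4121,  0.696 ,  1.6614, -0.    ,  0.7813, -1.7377]), 'qvel': array([-0.0006,  0.0094,  0.0077, -0.0002, -0.0017,  0.0011]), 'joint_efforts': array([ 1.56000e-02, -4.43066e+01, -1.08550e+01, -3.40000e-02,
        6.06000e-02,  1.00000e-04]), 'ee_pos': array([ 0.5701, -0.1281,  0.0731]), 'orientation': array([ 3.8380e-01,  3.1153e+00, -1.3000e-03]), 'ft_force': array([ 0.4002, -0.1964,  0.2316]), 'torque': array([ 0.0386,  0.0162, -0.0152]), 'opening': np.float64(0.0154)}
```

Emit:
step_arm([
  {"rx": 0, "ry": 0, "rz": 0, "tx": 0, "ty": 0, "tz": -0.003, "claw": 0.87},
  {"rx": 0, "ry": 0, "rz": 0, "tx": 0, "ty": 0, "tz": -0.003, "claw": 0.87},
  {"rx": 0, "ry": 0, "rz": 0, "tx": 0, "ty": 0, "tz": -0.003, "claw": 0.87},
])

```text
time: 3.83
ee_pos: [0.5697, -0.1285, 0.0689]
orientation: [0.384, 3.117, -0.002]
ft_force: [-0.2, -1.9, 2.4]
opening: 0.0121
```

Run:
```python
from h import *
for i in range(3):
    s=get_state();print(s["time"],s["ee_pos"].round(4),s["ft_force"].round(2),s["torque"].round(3),s["opening"].round(4))
    eyes.capture("side") if i<2 else 0
p,d=eyes.capture("wrist");cv2.imwrite("pics/w4.png",p[:,:,::-1])
```

```text
Traceback (most recent call last):
AttributeError: 'float' object has no attribute 'round'
```

Emit:
step_arm([
  {"rx": 0, "ry": 0, "rz": 0, "tx": 0.0012, "ty": 0.0048, "tz": 0, "claw": 0.87},
  {"rx": 0, "ry": 0, "rz": 0, "tx": 0.0037, "ty": 0.0145, "tz": 0, "claw": 0.87},
  {"rx": 0, "ry": 0, "rz": 0, "tx": 0.0062, "ty": 0.0242, "tz": 0, "claw": 0.87},
  {"rx": 0, "ry": 0, "rz": 0, "tx": 0.0086, "ty": 0.0339, "tz": 0, "claw": 0.87},
  {"rx": 0, "ry": 0, "rz": 0, "tx": 0.0111, "ty": 0.0436, "tz": 0, "claw": 0.87},
  {"rx": 0, "ry": 0, "rz": 0, "tx": 0.0136, "ty": 0.0533, "tz": 0, "claw": 0.87},
  {"rx": 0, "ry": 0, "rz": 0, "tx": 0.0161, "ty": 0.063, "tz": 0, "claw": 0.87},
  {"rx": 0, "ry": 0, "rz": 0, "tx": 0.0175, "ty": 0.0688, "tz": 0, "claw": 0.87},
  {"rx": 0, "ry": 0, "rz": 0, "tx": 0.0181, "ty": 0.0711, "tz": 0, "claw": 0.87},
  {"rx": 0, "ry": 0, "rz": 0, "tx": 0.0181, "ty": 0.0711, "tz": 0, "claw": 0.87},
])

```text
time: 4.67
ee_pos: [0.5879, -0.0569, 0.0689]
orientation: [0.383, 3.117, -0.001]
ft_force: [-0.1, -4.3, 2.9]
opening: 0.0119
```

```bash
cat > look.py <<'E'
from h import *
import sys
t=sys.argv[1]
s=get_state();print(s["time"],s["ee_pos"].round(4),s["ft_force"].round(2),s["torque"].round(3),round(float(s["opening"]),4),s["joint_pos"].round(2))
ims=[]
for n,(x0,y0,w,h) in dict(scene=(290,175,80,80),side=(215,220,120,80)).items():
    p,d=eyes.capture(n);np.savez(f"{n}{t}.npz",p=p,d=d);ims.append(cv2.resize(p[y0:y0+h,x0:x0+w,::-1],(w*4,h*4),interpolation=cv2.INTER_CUBIC))
cv2.imwrite(f"pics/c{t}.png",np.hstack(ims))
s=get_state();p,d=eyes.capture("wrist");np.savez(f"w{t}.npz",p=p,d=d,pos=s["ee_pos"],ori=s["orientation"]);cv2.imwrite(f"pics/ww{t}.png",p[:,:,::-1])
print(s["time"],s["ee_pos"].round(4),s["ft_force"].round(2),round(float(s["opening"]),4))
E
python3 look.py A
```

```text
4.6667 [ 0.5879 -0.0569  0.0689] [-0.07 -4.31  2.91] [-0.758  0.009 -0.119] 0.0119 [-0.29  0.71  1.65 -0.    0.79 -1.61]
4.7667 [ 0.5878 -0.0573  0.0689] [ 0.67 -4.83  3.54] 0.0114
```

View pics/cA.png

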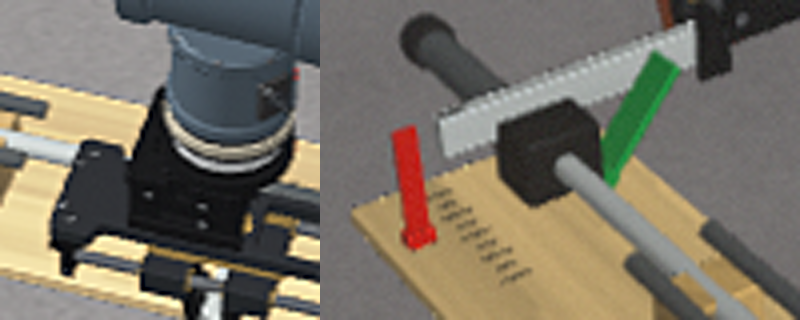

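View pics/wwA.png

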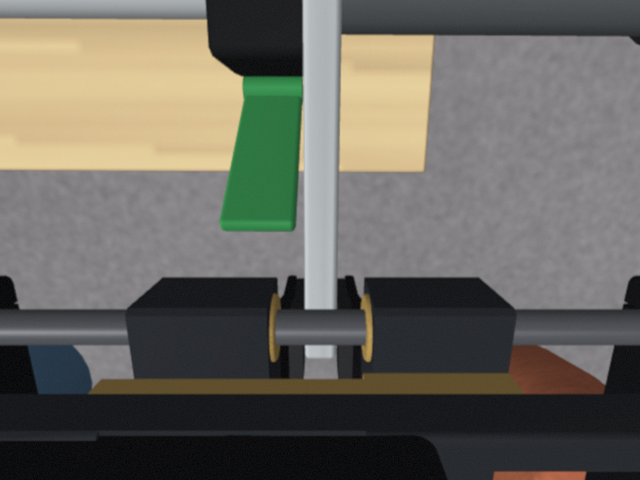

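Run:
```python
from h import *
D=cal("side")
p0=np.load("side0.npz")["p"];p1=np.load("sideA.npz")["p"]
a=cv2.resize(p0[250:290,232:272,::-1],None,fx=10,fy=10,interpolation=cv2.INTER_CUBIC);b=cv2.resize(p1[235:275,230:270,::-1],None,fx=10,fy=10,interpolation=cv2.INTER_CUBIC)
cv2.imwrite("pics/ends.png",np.hstack([a,b]))
```

```text
(no output)
```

View pics/ends.png

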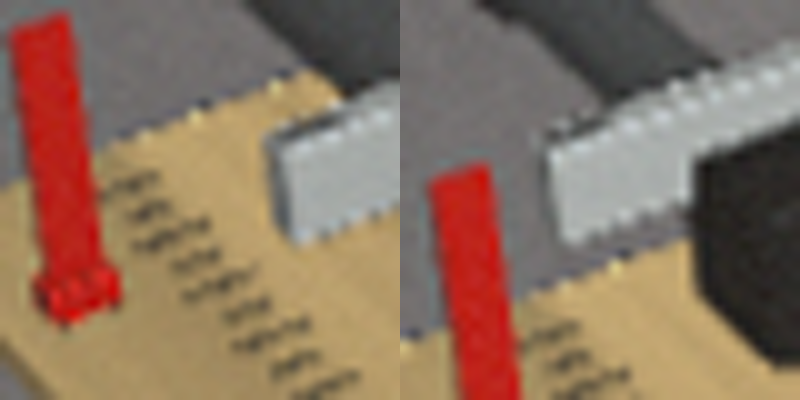

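Run:
```python
from h import *
D=cal("side")
P=plane(D,[(232+28.6-.45,250+15.8-.45),(230+15.3-.45,235+15.2-.45)],.091)
Y=np.array([.247,.969,0]);v=P[1]-P[0];print(P.round(4),v@Y,v@[.969,-.247,0])
# mark blade faces in side: left/right edge at z .09: top-left, top-right
Mk=plane(D,[(230+3.0-.45,235+18.3-.45),(230+9.2-.45,235+16.5-.45)],.090);print(Mk.round(4),((Mk-P[1])@Y).round(4))
```

```text
[[ 0.3873 -0.0911  0.091 ]
 [ 0.4078 -0.0177  0.091 ]] 0.07622155768120703 0.0017569972300572126
[[ 0.3827 -0.0044  0.09  ]
 [ 0.3965 -0.0097  0.09  ]] [0.0067 0.005 ]
```

Pulled about 73.7 mm by tool odometry, against 73.4 mm measured. The side view puts the bar end beside the pointer to within about 2 mm. Next a first short slide along the bar towards the leg, watching the force.

Emit:
step_arm([
  {"rx": 0, "ry": 0, "rz": 0, "tx": -0.0029, "ty": 0.0007, "tz": 0, "claw": 0.86},
  {"rx": 0, "ry": 0, "rz": 0, "tx": -0.0058, "ty": 0.0015, "tz": 0, "claw": 0.86},
  {"rx": 0, "ry": 0, "rz": 0, "tx": -0.0087, "ty": 0.0022, "tz": 0, "claw": 0.86},
  {"rx": 0, "ry": 0, "rz": 0, "tx": -0.0116, "ty": 0.003, "tz": 0, "claw": 0.86},
])

```text
time: 5.15
ee_pos: [0.5769, -0.0547, 0.0685]
orientation: [0.384, 3.115, -0.001]
ft_force: [2.0, -6.0, 0.3]
opening: 0.0125
```

Sliding takes about 2 N and the bar is still held. Continuing.

Emit:
step_arm([
  {"rx": 0, "ry": 0, "rz": 0, "tx": -0.0039, "ty": 0.001, "tz": 0, "claw": 0.86},
  {"rx": 0, "ry": 0, "rz": 0, "tx": -0.0078, "ty": 0.002, "tz": 0, "claw": 0.86},
  {"rx": 0, "ry": 0, "rz": 0, "tx": -0.0116, "ty": 0.003, "tz": 0, "claw": 0.86},
  {"rx": 0, "ry": 0, "rz": 0, "tx": -0.0155, "ty": 0.004, "tz": 0, "claw": 0.86},
  {"rx": 0, "ry": 0, "rz": 0, "tx": -0.0194, "ty": 0.0049, "tz": 0, "claw": 0.86},
  {"rx": 0, "ry": 0, "rz": 0, "tx": -0.0233, "ty": 0.0059, "tz": 0, "claw": 0.86},
  {"rx": 0, "ry": 0, "rz": 0, "tx": -0.0271, "ty": 0.0069, "tz": 0, "claw": 0.86},
  {"rx": 0, "ry": 0, "rz": 0, "tx": -0.031, "ty": 0.0079, "tz": 0, "claw": 0.86},
  {"rx": 0, "ry": 0, "rz": 0, "tx": -0.0349, "ty": 0.0089, "tz": 0, "claw": 0.86},
  {"rx": 0, "ry": 0, "rz": 0, "tx": -0.0388, "ty": 0.0099, "tz": 0, "claw": 0.86},
])

```text
time: 5.98
ee_pos: [0.5419, -0.0461, 0.0699]
orientation: [0.383, 3.106, -0.004]
ft_force: [5.5, -6.7, 2.4]
opening: 0.0127
```

```bash
python3 look.py B
```

```text
5.9833 [ 0.5419 -0.0461  0.0699] [ 5.53 -6.7   2.38] [-1.149 -0.789  0.033] 0.0127 [-0.29  0.66  1.77 -0.    0.69 -1.61]
6.0833 [ 0.5403 -0.0455  0.0696] [ 2.37 -6.78  4.53] 0.0123
```

View pics/cB.png

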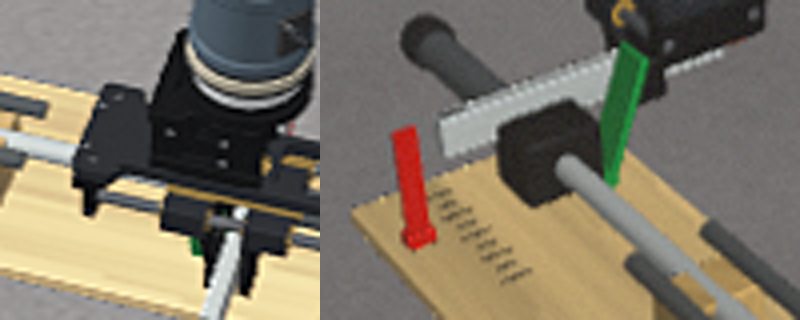

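View pics/wwB.png

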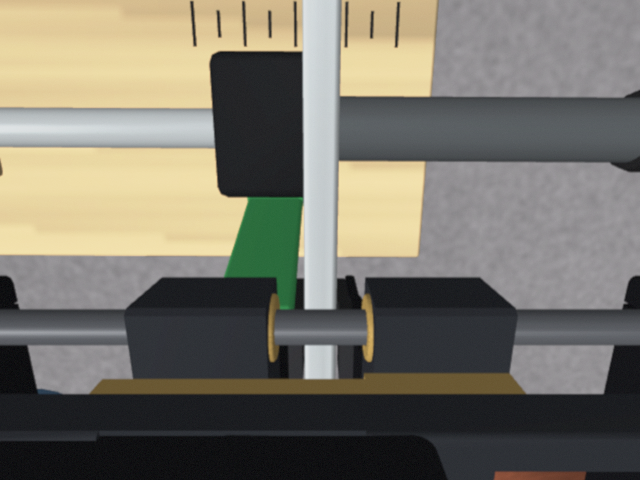

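The lever is closing ahead of the rear finger, and the bar end hasn't moved relative to the pointer.

Emit:
step_arm([
  {"rx": 0, "ry": 0, "rz": 0, "tx": -0.0029, "ty": 0.0007, "tz": 0, "claw": 0.86},
  {"rx": 0, "ry": 0, "rz": 0, "tx": -0.0058, "ty": 0.0015, "tz": 0, "claw": 0.86},
  {"rx": 0, "ry": 0, "rz": 0, "tx": -0.0087, "ty": 0.0022, "tz": 0, "claw": 0.86},
  {"rx": 0, "ry": 0, "rz": 0, "tx": -0.0116, "ty": 0.003, "tz": 0, "claw": 0.86},
  {"rx": 0, "ry": 0, "rz": 0, "tx": -0.0145, "ty": 0.0037, "tz": 0, "claw": 0.86},
  {"rx": 0, "ry": 0, "rz": 0, "tx": -0.0174, "ty": 0.0044, "tz": 0, "claw": 0.86},
  {"rx": 0, "ry": 0, "rz": 0, "tx": -0.0203, "ty": 0.0052, "tz": 0, "claw": 0.86},
  {"rx": 0, "ry": 0, "rz": 0, "tx": -0.0203, "ty": 0.0052, "tz": 0, "claw": 0.86},
])

```text
time: 6.8
ee_pos: [0.5192, -0.04, 0.0691]
orientation: [0.384, 3.112, -0.002]
ft_force: [3.6, -6.0, 2.6]
opening: 0.0121
```

```bash
python3 look.py C
```

```text
6.8 [ 0.5192 -0.04    0.0691] [ 3.64 -5.99  2.65] [-1.004 -0.412 -0.011] 0.0121 [-0.29  0.65  1.83 -0.    0.66 -1.62]
6.9 [ 0.5192 -0.04    0.0691] [ 2.45 -5.7   2.59] 0.0124
```

View pics/cC.png

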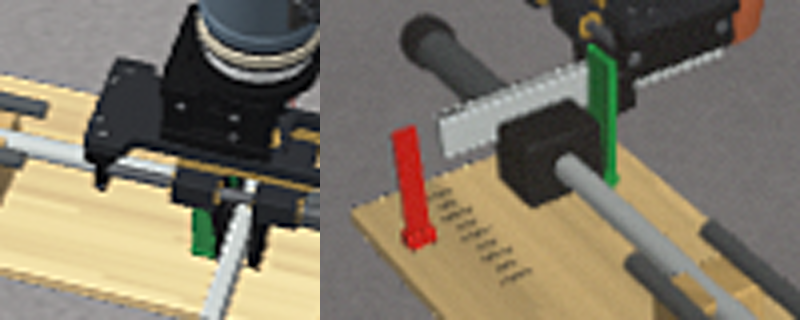

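View pics/wwC.png

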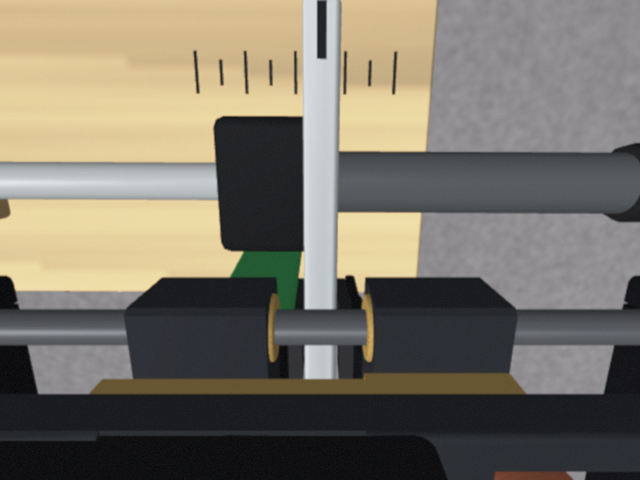

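Emit:
step_arm([
  {"rx": 0, "ry": 0, "rz": 0, "tx": -0.0019, "ty": 0.0005, "tz": 0, "claw": 0.86},
  {"rx": 0, "ry": 0, "rz": 0, "tx": -0.0039, "ty": 0.001, "tz": 0, "claw": 0.86},
  {"rx": 0, "ry": 0, "rz": 0, "tx": -0.0048, "ty": 0.0012, "tz": 0, "claw": 0.86},
  {"rx": 0, "ry": 0, "rz": 0, "tx": -0.0058, "ty": 0.0015, "tz": 0, "claw": 0.86},
  {"rx": 0, "ry": 0, "rz": 0, "tx": -0.0058, "ty": 0.0015, "tz": 0, "claw": 0.86},
])

```text
time: 7.37
ee_pos: [0.5139, -0.0386, 0.0691]
orientation: [0.384, 3.111, -0.002]
ft_force: [3.6, -5.9, 1.8]
opening: 0.0125
```

```bash
python3 look.py D
python3 - <<'E'
from h import *
f=np.load("wD.npz");C=cal("wrist",dict(ee_pos=f["pos"],orientation=f["ori"]));cv2.imwrite("pics/wDz.png",cv2.resize(f["p"][0:100,220:420,::-1],None,fx=4,fy=4,interpolation=cv2.INTER_CUBIC))
E
```

```text
7.3667 [ 0.5139 -0.0386  0.0691] [ 3.59 -5.92  1.8 ] [-1.006 -0.494  0.059] 0.0125 [-0.29  0.65  1.84 -0.    0.65 -1.62]
7.4667 [ 0.5139 -0.0386  0.0691] [ 3.68 -6.41  1.78] 0.0123
```

View pics/cD.png

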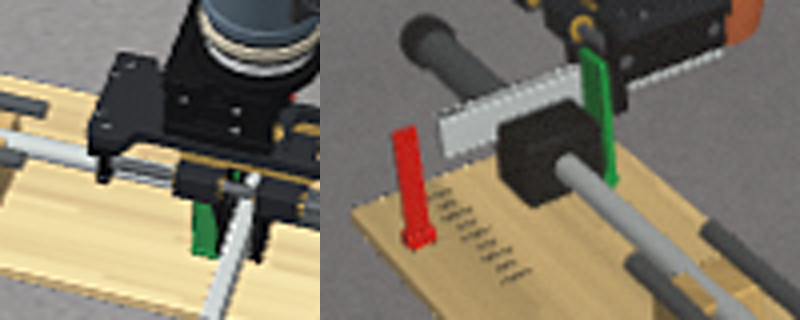

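View pics/wDz.png

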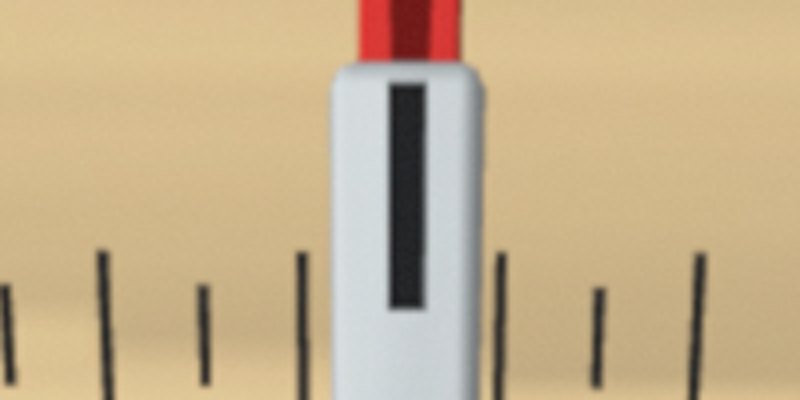

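The wrist view now shows the line at column 407 and the pointer at column 410 (zoomed), so they are almost aligned. I'll quantify that and work out the lever angle.

Run:
```python
from h import *
f=np.load("wD.npz");C=cal("wrist",dict(ee_pos=f["pos"],orientation=f["ori"]))
Z=lambda u,v:(220+u/4-.375,v/4-.375)
Y=np.array([.247,.969,0]);X=np.array([.969,-.247,0])
L=plane(C,[Z(408,85),Z(407,308)],.091);B=plane(C,[Z(410.5,20)],.02);T=plane(C,[Z(302,300),Z(500,300),Z(100,300),Z(697,300)],.012)
M=np.array([.3909,-.0065,0])
for n,q in(("line",L),("base",B),("ticks",T)):print(n,q.round(4).tolist(),((q-M)@Y).round(4))
# lever in side view: top outer/inner corners
D=cal("side");p=np.load("sideD.npz")["p"];h=cv2.cvtColor(p,cv2.COLOR_RGB2HSV);m=((h[...,0]>45)&(h[...,0]<80)&(h[...,1]>100)).astype(np.uint8)
ys,xs=np.nonzero(m[220:300,260:320]);print(xs.min()+260,xs.max()+260,ys.min()+220,ys.max()+220)
cv2.imwrite("pics/levD.png",cv2.resize(p[225:275,265:305,::-1],None,fx=10,fy=10,interpolation=cv2.INTER_CUBIC))
# predicted shut outline: origin after pull
o=np.array([.4514,-.0974,0])+.0735*Y
for th in (0,.05,.1,.15):
    hx=.030
    P=[o+X*(hx+ (s*np.cos(th))+80e-3*np.sin(th))-Y*y+np.array([0,0,.03+.08*np.cos(th)-s*np.sin(th)]) for s in (0,.006) for y in (.036,.009)]
    print(th,proj(D,P).round(1).tolist())
```

```text
line [[0.4122, -0.0126, 0.091], [0.4273, -0.0165, 0.091]] [-0.0006 -0.0006]
base [[0.3875, -0.0059, 0.02]] [-0.0003]
ticks [[0.4123, -0.0262, 0.012], [0.4184, -0.0019, 0.012], [0.4061, -0.051, 0.012], [0.4245, 0.0223, 0.012]] [-0.0138  0.0112 -0.0394  0.0362]
280 289 232 266
0 [[285.5, 235.2], [279.6, 230.5], [287.7, 234.4], [281.8, 229.7]]
0.05 [[287.0, 234.7], [281.0, 230.0], [289.2, 234.0], [283.2, 229.3]]
0.1 [[288.5, 234.3], [282.5, 229.6], [290.7, 233.7], [284.7, 229.0]]
0.15 [[289.9, 233.9], [283.9, 229.3], [292.1, 233.5], [286.1, 228.8]]
```

View pics/levD.png

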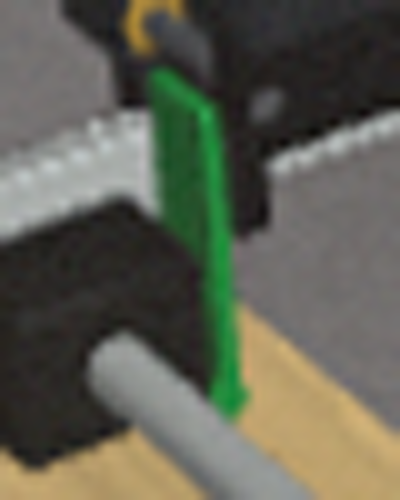

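The line is 0.3 to 0.6 mm short of the mark, and the lever is within about 0.05 rad of shut. I'll push on until it resists, with a +0.4 mm trim in y.

Emit:
step_arm([
  {"rx": 0, "ry": 0, "rz": 0, "tx": -0.0009, "ty": 0.0006, "tz": 0, "claw": 0.86},
  {"rx": 0, "ry": 0, "rz": 0, "tx": -0.0018, "ty": 0.0009, "tz": 0, "claw": 0.86},
  {"rx": 0, "ry": 0, "rz": 0, "tx": -0.0018, "ty": 0.0009, "tz": 0, "claw": 0.86},
])

```text
time: 7.77
ee_pos: [0.5138, -0.0383, 0.0692]
orientation: [0.383, 3.107, -0.003]
ft_force: [6.0, -6.5, -0.8]
opening: 0.012
```

Emit:
step_arm([
  {"rx": 0, "ry": 0, "rz": 0, "tx": -0.0015, "ty": 0.0004, "tz": 0, "claw": 0.86},
  {"rx": 0, "ry": 0, "rz": 0, "tx": -0.0029, "ty": 0.0007, "tz": 0, "claw": 0.86},
  {"rx": 0, "ry": 0, "rz": 0, "tx": -0.0029, "ty": 0.0007, "tz": 0, "claw": 0.86},
])

```text
time: 8.02
ee_pos: [0.5136, -0.0383, 0.0694]
orientation: [0.383, 3.101, -0.005]
ft_force: [10.5, -7.7, -4.1]
opening: 0.0119
```

```bash
python3 look.py E
```

```text
8.0167 [ 0.5136 -0.0383  0.0694] [10.51 -7.69 -4.05] [-1.066 -1.365  0.146] 0.0119 [-0.29  0.64  1.85 -0.    0.63 -1.62]
8.1167 [ 0.5136 -0.0383  0.0694] [ 9.48 -7.25 -3.62] 0.0121
```

Emit:
step_arm([
  {"rx": 0, "ry": 0, "rz": 0, "tx": 0, "ty": 0.0003, "tz": 0, "claw": 0.88},
  {"rx": 0, "ry": 0, "rz": 0, "tx": 0, "ty": 0.0003, "tz": 0, "claw": 0.88},
  {"rx": 0, "ry": 0, "rz": 0, "tx": 0, "ty": 0.0003, "tz": 0, "claw": 0.88},
])

```text
time: 8.42
ee_pos: [0.5137, -0.0381, 0.0694]
orientation: [0.383, 3.102, -0.004]
ft_force: [9.6, -7.2, -4.3]
opening: 0.0115
```

```bash
python3 look.py F
python3 - <<'E'
from h import *
f=np.load("wF.npz")["p"];a=cv2.resize(f[0:100,270:370,::-1],(400,400),interpolation=cv2.INTER_CUBIC)
p=np.load("sideF.npz")["p"];b=cv2.resize(p[225:275,265:305,::-1],(320,400),interpolation=cv2.INTER_CUBIC)
cv2.imwrite("pics/F.png",np.hstack([a,b]))
E
```

```text
8.4167 [ 0.5137 -0.0381  0.0694] [ 9.6  -7.24 -4.26] [-1.082 -1.474  0.081] 0.0115 [-0.29  0.64  1.85 -0.    0.63 -1.62]
8.5167 [ 0.5137 -0.0381  0.0693] [10.06 -8.46 -3.29] 0.0116
```

View pics/F.png

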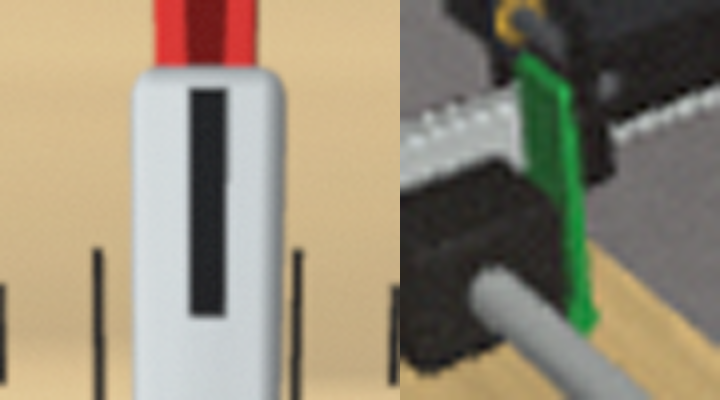

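View pics/wwF.png

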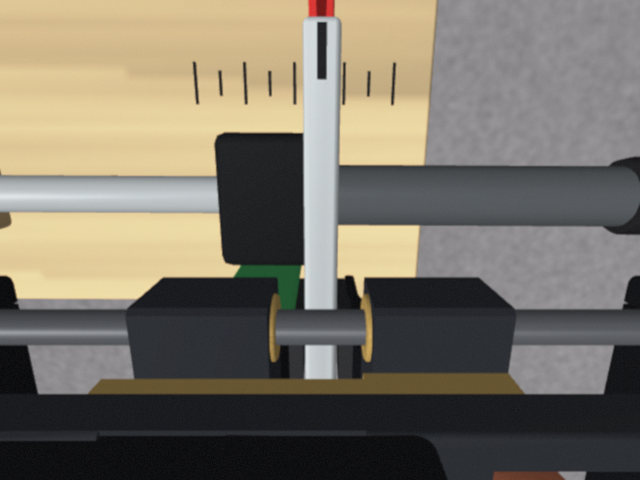

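Run:
```python
from h import *
f=np.load("wF.npz");C=cal("wrist",dict(ee_pos=f["pos"],orientation=f["ori"]))
Z=lambda u,v:(270+u/4-.375,v/4-.375)
Y=np.array([.247,.969,0]);M=np.array([.3909,-.0065,0])
L=plane(C,[Z(208,90),Z(207.5,315)],.091);T=plane(C,[Z(98,300),Z(297.5,300)],.012)
for z in(.012,.02,.03):print("base",z,((plane(C,[Z(206,20)],z)-M)@Y).round(4))
print("line",((L-M)@Y).round(4),"ticks",((T-M)@Y).round(4))
p,d=eyes.capture("scene");q=np.load("scene0.npz")["p"];cv2.imwrite("pics/sceneF.png",p[:,:,::-1])
S=cal("scene")
for r in(q,p):
    h=cv2.cvtColor(r,cv2.COLOR_RGB2HSV);b=[]
    for m in((h[...,0]>98)&(h[...,0]<112)&(h[...,1]>110),(h[...,0]>3)&(h[...,0]<12)&(h[...,1]>120)):
        ys,xs=np.nonzero(m[240:340,230:420]);b.append((xs.mean().round(2),ys.mean().round(2),len(xs)))
    print(b)
print(get_state()["time"],get_state()["ft_force"])
```

```text
base 0.012 [-0.0003]
base 0.02 [-0.0003]
base 0.03 [-0.0003]
line [-0.0002 -0.0001] ticks [-0.0138  0.0113]
[(np.float64(29.26), np.float64(29.54), 1321), (np.float64(155.6), np.float64(61.92), 1321)]
[(np.float64(29.28), np.float64(29.48), 1302), (np.float64(155.59), np.float64(61.94), 1320)]
8.6167 [ 9.91869855 -7.95779141 -3.73065287]
```

View pics/sceneF.png

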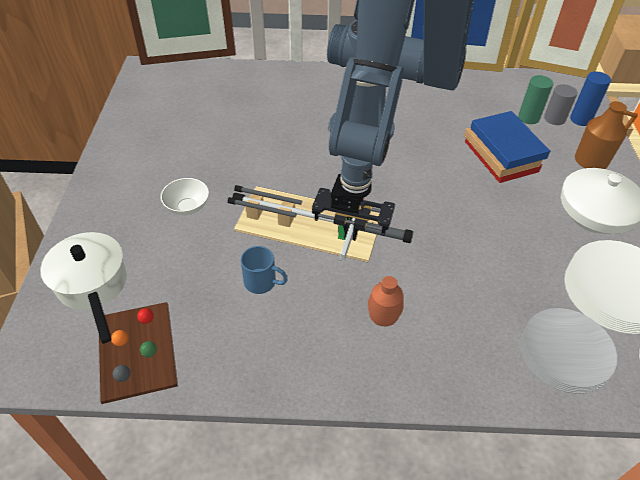

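The line is within 0.2 mm of the mark, the lever is pressed against its stop, and the crockery hasn't moved. Handing in.

Run:
```python
from bench import workorder,get_state
print(workorder.sign_off());s=get_state();print(s["time"],s["ee_pos"],s["ft_force"],s["opening"])
```

```text
the job is handed in; nothing more can be done
None
the job is handed in; nothing more can be done
```

The leg is out on the red pointer, the green cam lever is shut against the collar, and the arm is still pinching the crossbar. The job was handed in at about 8.6 s.

I pinched the crossbar at its long end and pulled the leg out about 73.5 mm. Then I slid the lightly pinching fingers along the bar so the rear finger pushed the lever shut. Finally I trimmed the leg by well under 1 mm and pinched again.

What the last checks showed:
- **Mark:** the last wrist picture put the bar's black line within 0.2 mm of the pointer.
- **Lever:** the tool stopped moving while the push rose to about 10 N. The finger edge was then at about 36 mm on the bar, where the shut lever's face should be. The side view puts the lever within about 0.03 rad of shut, but nothing measured its angle directly.
- **Crockery:** the mug and vase are in the same pixels as at the start. The bowl looks unmoved but I did not measure it.
- **Forces:** the readings at the end of each move stayed below about 14 N.

One check disagreed. Right after the pull, corner picks in the coarse side camera put the bar up to about 3 mm off the mark, short by one estimate and past it by the other. I went with the finer wrist-camera view.

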